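# Wind the mould press up by one turn

### The arm

A 7-joint arm with a two-finger parallel gripper is mounted at the origin on the work surface. World frame = base frame: x ahead of the robot, y to its left, z up, the work surface at z = 0. Lengths are in m, angles in rad, forces in N, time in s.
With the tool pointing down it reaches from about 0.425 to 0.925 m from the base axis. Payload 6.8 kg.
Tool frame: the origin (TCP) lies at the centre of the arm's flange, where the gripper is bolted on; the fingertips stand 173 mm ahead of it and the grasp point (between the pads) lies 155 mm ahead of it; z points along the fingers, y is the direction in which the jaws open and shut (so a half turn about z gives the same grasp; the last joint's range is limited). The gripper opens to 85 mm and grips with 20 to 120 N. Pads are 22 mm wide; open, the fingers measure 114 mm over their backs; the gripper's body (76 mm by 85 mm) begins 54 mm behind the grasp point. The pads swing forward as they close: fully open they stand 13 mm farther back than shut.
Start: joints at [-1.285, 0.477, 0.022, 1.555, -0.011, 1.109, -0.083], TCP at [0.259, 0.623, 0.405] pointing down, gripper open.
Joint ranges: [-2.96, 2.96], [-0.34, 2.1], [-1.41, 1.46], [0.24, 2.44], [-1.37, 4.51], [0.17, 1.92], [-2.96, 2.96]. Speed limits (rad/s): [2.39, 2.39, 3.14, 3.14, 3.14, 3.14, 3.14].

### API

Orientations are given as a rotation vector (axis times angle).
In Python, from bench import readout, grab_frame, camera_model, r gives the robot as it stands.
- The arm moves only by the tool apply_moves, never from a script. Its argument "deltas" is a list of rows, each an object with "xyz": the shift along the world's x, y, z in m, a list of three; "turn": the turn about the world's z in rad. In form: [{"xyz": [dx, dy, dz], "turn": turn}, ...]. A call has 1 to 12 rows; each row shifts and turns the commanded pose from where the row before left it; what a row does not reach is not made up. A row lasts 1/12 s, in which the tool goes at most 41.7 mm and 7.16 degrees, less where a joint would pass 70% of its speed; a pose out of reach is approached as far as the arm can. A call with a gripper value outside its range is refused whole. "claw" is the gripper's target within -1 to 1 (shut at 1, half-way at 0, fully open at -1), set as the call begins (left out, the last holds). The fingers move at their own pace and stop on an object; "squeeze" is the grip in N (left out, the last holds). Time passes only in rows, so rows that do not move let the fingers close. It gives the time, the measured TCP pose, the force and the opening at its end, in the units of the state.
- readout.get_obs(): the state, without advancing time (a new reading comes with each control period).
- grab_frame(name): name is "scene" or "top" or "wrist"; returns the picture (420x560x3 uint8, red, green, blue); there is no depth.
- camera_model(name): a dict with "intrinsics" (3x3 intrinsics, pixels), "k1" (the pictures are not rectified: a ray, as slopes to the right and down, at radius r is drawn at 1 + k1 r^2 times it, then the intrinsics apply), "R" (3x3) and "t" (3): a world point X has camera coordinates R X + t. Camera axes: x right, y down, z forward; pixel columns grow to the right and rows downward; lengths in m; the calibration is good to about 2 mm. A picture is of the moment at which its call begins: read the wrist's pose just before it. camera_model takes no time and is no camera call; for the wrist camera it gives the pose at the moment of the call.
- r.hand_in(): hands the job in, once; it reports no verdict.
The state is a dict: "clock": time; "joints": joint angles; "qvel": joint speeds; "tau": joint torques, N m; "tcp_pos": TCP position; "orientation": TCP orientation; "contact_force": force on the tool from outside, world axes, zero at the start; "moment": the same for the moment, N m; "grip_width": finger opening in m.
Only numpy, scipy, OpenCV 4.12 (cv2) and the standard library are available. Lean on these libraries where they do the work, as an engineer would, in place of code of your own. Each camera call takes 0.05 s, during which the arm holds its last target.

### The job

Wind the press plate up off the plaster mould: with closed fingertips or the outside of the fingers, push the hand wheel round by its upright handle through exactly one full turn, counter-clockwise as seen from above, so that the handle comes back to where it started. Push gently and on the handle only: nothing is pinched or gripped, the rim and spokes are not pushed, and the beaker, jar and bowl beside the press stay where they are. Then move clear.

Things in the scene. Friction and masses are not known exactly. Their poses are not given: they have to be found in the camera images.
- wheel (a joint): angle of the hand wheel about its vertical axis, rad; grows counter-clockwise seen from above, which lifts the press plate with wheel and handle 4 mm a turn. Starts anywhere from -2.8 to 2.8, not at zero; one turn adds 6.283. Turning takes about 0.3 N m (3.5 N at the handle); it does not coast or spring back; end stops at -3 and 16.
- wheel_axis (a point): point on the wheel's vertical axis, level with the foot of the handle, 225 mm above the bench (give or take 2 mm; 4 mm higher after a turn). Turns with the wheel; its x axis points to the handle. Fingertips kept 17 mm or more above this point clear all but the handle.
- handle_mid (a point): middle of the upright handle, 40 mm above its foot, on its axis: 85 mm out from the wheel axis. The handle stands on one spoke just inside the rim: a plain round wooden grip 27 mm across and 62 mm tall, with a steel foot 30 mm across and 6 mm high; it does not spin on its own. Its z axis is up.
- handle: the same handle; origin at the centre of its foot, 85 mm out from the wheel axis.
- rim: the grey hand wheel without its handle, not to be pushed: a level ring 216 mm across outside, 16 mm thick, three spokes, ring top 3 mm above the foot of the handle; hub 48 mm across with a 24 mm nut on top reaching 13 mm above the foot of the handle. Origin on the wheel axis at bench level, x axis towards the handle.
- press: the mould press, fixed to the bench: blue base 200 x 250 x 20 mm, two steel columns 190 mm apart along its y, a blue crosshead topping out at 207 mm over the bench under the hand wheel, and a white two-part plaster mould 130 mm square on its base; origin at the centre of its underside on the bench.
- beaker: white ceramic beaker, 74 mm across, 95 mm tall, standing loose on the bench about 0.25 m from the wheel axis; origin at the centre of its underside; leave alone.
- jar: jar with a white paper label and black lid, 72 mm across, 100 mm tall, loose on the bench about 0.25 m from the wheel axis; origin at the centre of its underside; leave alone.
- bowl: small terracotta bowl, 110 mm across, 50 mm tall, loose on the bench about 0.23 m from the wheel axis; origin at the centre of its underside; leave alone.

How it is judged:
On the way:
1. the handle has gone half way round (distance of handle_mid from where it was at the start of the episode above 0.16 m), for 0.05 s.
At the end, for the whole second after the job is handed in: The wheel has made one whole turn counter-clockwise (not none, not two, not backwards), the handle stands still within 20 mm of where it started (about 13 degrees), and the beaker, jar and bowl stand upright within 25 mm of their places (distance of handle_mid from where it was at the start of the episode below 0.02 m and value of joint wheel between 3.28 and 9.28 rad and velocity of joint wheel between -0.05 and 0.05 rad/s and distance of each of beaker, jar, bowl from where it was at the start of the episode below 0.025 m and angle between each of beaker, jar, bowl's own z axis and vertical below 0.15 rad); the robot touches nothing.
It fails at once if the handle is pinched or shoved hard (more than 30 N) (contact force between the fingers and handle above 30 N).
It fails at once if the rim, spokes or hub are pushed (more than 5 N) (contact force between any of the fingers, the arm and rim above 5 N).
It fails at once if the beaker, jar or bowl is moved by 25 mm, tipped or lifted (not (distance of each of beaker, jar, bowl from where it was at the start of the episode below 0.025 m and angle between each of beaker, jar, bowl's own z axis and vertical below 0.15 rad)).
It also fails if it takes over 64 s, if anything falls off the work surface, if the arm or the gripper's body presses on something with over 40 N, if the wrist force passes 120 N, or if a joint passes its speed limit or range.

## Working session

There is one attempt and no reset: what is moved stays moved. The work goes in short steps, Python scripts to look and compute and a tool call to move; the robot and the scene stay as the last step left them, time stands still between calls to the robot, and variables do not carry over. Pictures are saved under pics/ and viewed, and the job is handed in when it is done.

Besides the shell and the picture viewer there is one more tool, called after "Emit:" as name([rows], argument=value, ...), one row to a line, values as JSON. apply_moves: Moves the arm, as the interface text tells. Its arguments: {"type":"object","properties":{"deltas":{"type":"array"},"claw":{"type":"number"},"squeeze":{"type":"number"}},"required":["deltas"]}

```bash
mkdir -p pics; ls; python3 - <<'E'
from bench import readout, grab_frame, camera_model, r
import cv2
print(readout.get_obs())
for n in ("scene","top","wrist"):
    print(n,camera_model(n)); cv2.imwrite(f"pics/{n}0.png",grab_frame(n)[:,:,::-1])
E
```

```text
pics
{'clock': 0.0, 'joints': array([-1.28509846,  0.47780713,  0.02234806,  1.55648535, -0.01148088,
        1.10933849, -0.08311233]), 'qvel': array([-0.00142681,  0.00160101, -0.00056845, -0.00148339,  0.00160441,
       -0.00098031,  0.00020987]), 'tau': array([ 9.26866924e-04, -5.96450901e+01,  1.60858747e+00, -2.81197876e+01,
        1.25184099e-02,  9.44314466e-03,  1.84959640e-05]), 'tcp_pos': array([0.25888398, 0.62306351, 0.40370657]), 'orientation': array([-6.14529920e-01, -3.08068504e+00,  2.98155235e-03]), 'contact_force': array([-0.24413394,  0.53459306,  0.31779783]), 'moment': array([0.01533745, 0.01487823, 0.01293326]), 'grip_width': 0.08549590771922407}
scene {'intrinsics': array([[516.68451879,   0.        , 283.55430216],
       [  0.        , 516.68451879, 212.79946504],
       [  0.        ,   0.        ,   1.        ]]), 'k1': -0.029237614247623125, 'R': array([[-0.87379308,  0.48606559,  0.01502979],
       [ 0.27386715,  0.51739614, -0.81073918],
       [-0.40184877, -0.70430212, -0.58521456]]), 't': array([ 0.45807323, -0.01093735,  1.52398734])}
top {'intrinsics': array([[463.26476289,   0.        , 281.39117035],
       [  0.        , 463.26476289, 215.97826798],
       [  0.        ,   0.        ,   1.        ]]), 'k1': -0.06856934041017822, 'R': array([[-0.01550043, -0.99984776, -0.00801234],
       [-0.99050828,  0.01644922, -0.13646527],
       [ 0.13657629,  0.00582102, -0.99061245]]), 't': array([0.03912678, 0.56103593, 1.31026698])}
wrist {'intrinsics': array([[372.84966527,   0.        , 282.02201177],
       [  0.        , 372.84966527, 202.26700764],
       [  0.        ,   0.        ,   1.        ]]), 'k1': 0.0014862451095491616, 'R': array([[ 0.38397761,  0.92333905, -0.00248776],
       [ 0.87448637, -0.36279441,  0.32195312],
       [ 0.29636935, -0.1257983 , -0.94675234]]), 't': array([-0.67382789, -0.04094526,  0.381926  ])}
```

View pics/scene0.png

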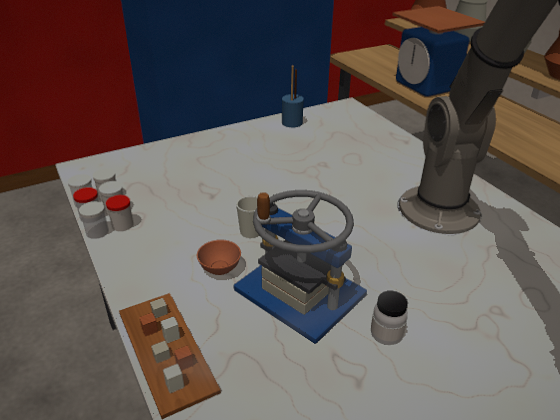

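View pics/top0.png

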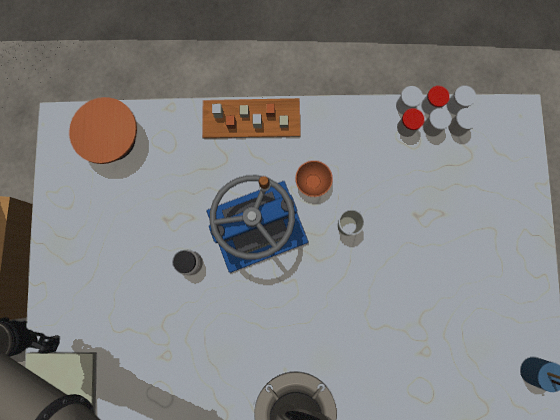

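View pics/wrist0.png

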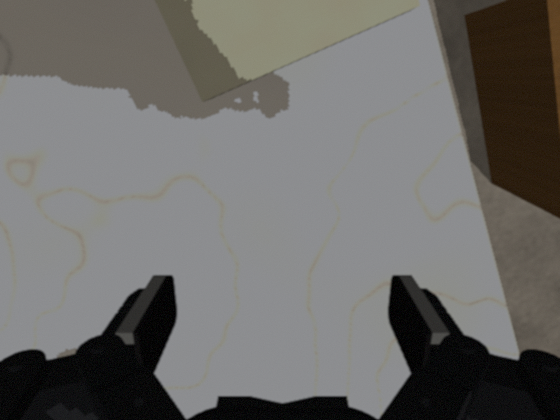

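Scene: the wheel has its orange handle at about (263,205) in scene and (264,182) in top. The hub is at about (252,216) in top. The bowl is at (314,178), the beaker at (350,223) and the jar at (187,262) in top. Next I'll measure these.

```bash
cat > h.py <<'E'
import numpy as np, cv2
from bench import readout, grab_frame, camera_model, r
def ray(cm,px):
    K=cm["intrinsics"];k=cm["k1"]
    d=np.array([(px[0]-K[0,2])/K[0,0],(px[1]-K[1,2])/K[1,1]]);u=d.copy()
    for _ in range(20): u=d/(1+k*(u@u))
    R=np.array(cm["R"]);return -R.T@cm["t"], R.T@np.array([u[0],u[1],1])
def onz(cm,px,z):
    o,d=ray(cm,px);return o+d*(z-o[2])/d[2]
def proj(cm,X):
    c=np.array(cm["R"])@X+cm["t"];u=c[:2]/c[2];u=u*(1+cm["k1"]*(u@u));K=cm["intrinsics"]
    return np.array([K[0,0]*u[0]+K[0,2],K[1,1]*u[1]+K[1,2]])
def tri(c1,p1,c2,p2):
    o,d=ray(c1,p1);q,e=ray(c2,p2)
    s=np.linalg.lstsq(np.c_[d,-e],q-o,rcond=None)[0]
    a=o+d*s[0];b=q+e*s[1];return (a+b)/2,np.linalg.norm(a-b)
E
python3 - <<'E'
from h import *
t=cv2.imread("pics/top0.png");s=cv2.imread("pics/scene0.png")
ct,cs=camera_model("top"),camera_model("scene")
cv2.imwrite("pics/tz.png",cv2.resize(t[150:300,150:370],None,fx=3.5,fy=3.5,interpolation=cv2.INTER_CUBIC))
cv2.imwrite("pics/sz.png",cv2.resize(s[180:350,180:420],None,fx=3.3,fy=3.3,interpolation=cv2.INTER_CUBIC))
for n,im,box in(("top",t,(255,172,280,200)),("scene",s,(252,185,276,225))):
    x0,y0,x1,y1=box
    hsv=cv2.cvtColor(im,cv2.COLOR_BGR2HSV)[y0:y1,x0:x1]
    m=cv2.inRange(hsv,(3,110,40),(18,255,255))
    c=max(cv2.findContours(m,0,1)[0],key=cv2.contourArea)[:,0]+[x0,y0]
    print(n,cv2.boundingRect(c),cv2.minAreaRect(c.astype(np.float32)))
# ring mask in top: gray pixels of lower brightness
E
```

```text
top (259, 177, 10, 12) ((263.5, 182.5), (11.0, 9.0), 90.0)
scene (257, 193, 13, 26) ((263.0, 205.5), (25.0, 12.0), 90.0)
```

View pics/tz.png

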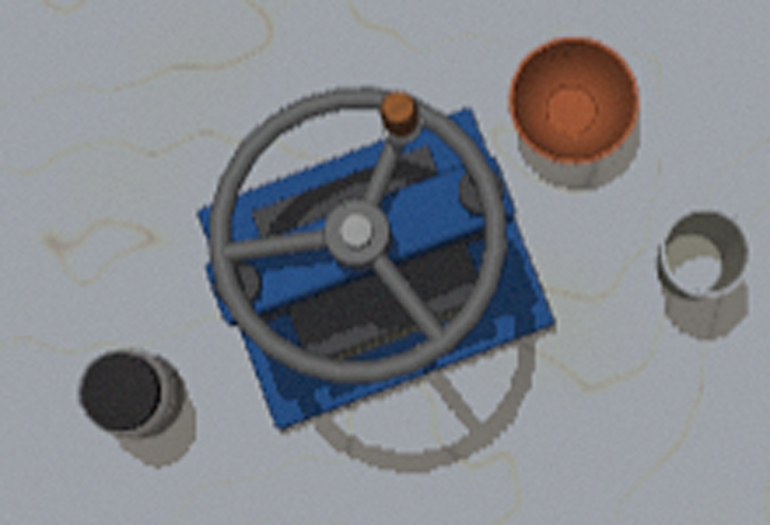

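View pics/sz.png

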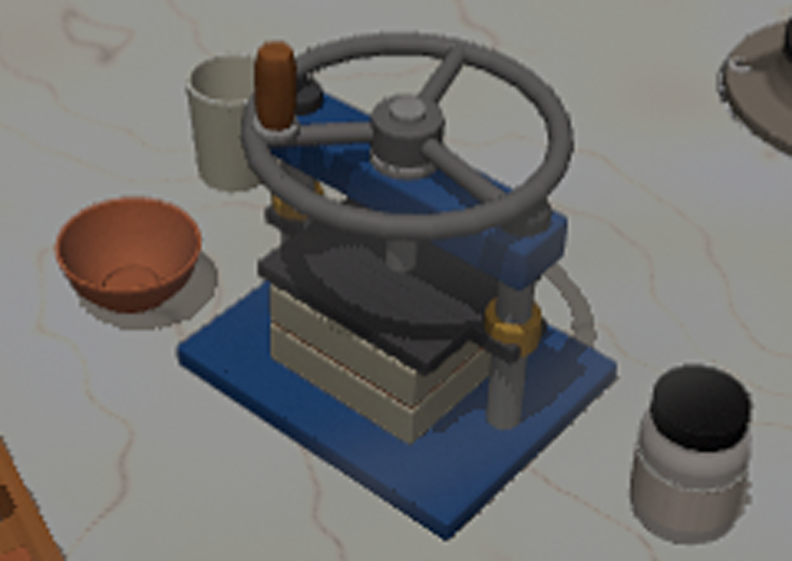

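```bash
python3 - <<'E'
from h import *
t=cv2.imread("pics/top0.png")
ct,cs=camera_model("top"),camera_model("scene")
print("nut",onz(ct,(252,215.7),.238),onz(cs,(303.6,211.5),.238),tri(ct,(252,215.7),cs,(303.6,211.5)))
print("htop",onz(ct,(264,180.5),.293),tri(ct,(264,180.5),cs,(263.6,194)))
# ring outer: fit points on edges crop coords
pts=np.array([(355,87),(211,225),(355,382),(503,232),(250,130),(253,335),(460,335)])/3.5+150
P=np.array([onz(ct,p,.222)[:2] for p in pts])
A=np.c_[2*P,np.ones(len(P))];x=np.linalg.lstsq(A,(P**2).sum(1),rcond=None)[0]
print("ring",x[:2],np.sqrt(x[2]+x[0]**2+x[1]**2))
c=np.array(tri(ct,(252,215.7),cs,(303.6,211.5))[0]);hh=tri(ct,(264,180.5),cs,(263.6,194))[0]
d=hh-c;print("r",np.hypot(*d[:2]),np.degrees(np.arctan2(d[1],d[0])))
def cr(p):return np.array(p)/3.5+150
print("bowl",onz(ct,cr((573,100)),.05),"beaker",onz(ct,cr((703,254)),.095),"jar",onz(ct,cr((121,390)),.1))
for X in (c,hh): print(proj(ct,X),proj(cs,X))
E
```

```text
nut [0.5360093  0.10179934 0.238     ] [0.53764132 0.10416816 0.238     ] (array([0.53625302, 0.10194306, 0.23612468]), np.float64(4.370589379670152e-05))
htop [0.61259369 0.06876267 0.293     ] (array([0.61430155, 0.06900792, 0.28566597]), np.float64(0.00026279897587047846))
ring [0.53744403 0.10345725] 0.10598766413530955
r 0.08471302678120982 -22.878909500713966
bowl [ 0.66870204 -0.06603295  0.05      ] beaker [ 0.53207786 -0.16332412  0.095     ] jar [0.4311529  0.29847528 0.1       ]
[251.99501126 215.70725334] [303.58981037 211.49860522]
[264.02865716 180.45331846] [263.66296316 194.01157492]
```

Emit:
apply_moves([
  {"xyz": [0.0138, -0.0246, 0.008], "turn": -0.066},
  {"xyz": [0.0138, -0.0246, 0.008], "turn": -0.066},
  {"xyz": [0.0138, -0.0246, 0.008], "turn": -0.066},
  {"xyz": [0.0138, -0.0246, 0.008], "turn": -0.066},
  {"xyz": [0.0138, -0.0246, 0.008], "turn": -0.066},
  {"xyz": [0.0138, -0.0246, 0.008], "turn": -0.066},
  {"xyz": [0.0138, -0.0246, 0.008], "turn": -0.066},
  {"xyz": [0.0138, -0.0246, 0.008], "turn": -0.066},
  {"xyz": [0.0138, -0.0246, 0.008], "turn": -0.066},
  {"xyz": [0.0138, -0.0246, 0.008], "turn": -0.066},
  {"xyz": [0.0138, -0.0246, 0.008], "turn": -0.066},
  {"xyz": [0.0138, -0.0246, 0.008], "turn": -0.066},
], claw=1, squeeze=20)

```text
clock: 1.15
tcp_pos: [0.4256, 0.3258, 0.5014]
orientation: [-1.763, -2.6, -0.0]
contact_force: [0.1, -0.0, 0.4]
grip_width: -0.0001
```

Emit:
apply_moves([
  {"xyz": [0.0137, -0.0245, 0], "turn": -0.065},
  {"xyz": [0.0137, -0.0245, 0], "turn": -0.065},
  {"xyz": [0.0137, -0.0245, 0], "turn": -0.065},
  {"xyz": [0.0137, -0.0245, 0], "turn": -0.065},
  {"xyz": [0.0137, -0.0245, 0], "turn": -0.065},
  {"xyz": [0.0137, -0.0245, 0], "turn": -0.065},
  {"xyz": [0.0137, -0.0245, 0], "turn": -0.065},
  {"xyz": [0.0137, -0.0245, 0], "turn": -0.065},
  {"xyz": [0.0137, -0.0245, 0], "turn": -0.065},
  {"xyz": [0.0137, -0.0245, 0], "turn": -0.065},
  {"xyz": [0.0137, -0.0245, 0], "turn": -0.065},
  {"xyz": [0.0137, -0.0245, 0], "turn": -0.065},
])

```text
clock: 2.15
tcp_pos: [0.5894, 0.0317, 0.5011]
orientation: [-2.619, -1.735, -0.0]
contact_force: [0.4, -0.1, 0.4]
grip_width: -0.0001
```

```bash
python3 - <<'E'
from h import *
o=readout.get_obs();print(o["joints"],o["tcp_pos"],o["orientation"],np.degrees(2*np.arctan2(o["orientation"][1],o["orientation"][0]))%360)
f=[grab_frame(n)[:,:,::-1] for n in("scene","top","wrist")]
cv2.imwrite("pics/a.png",np.hstack([cv2.resize(f[0][130:330,170:400],(400,348)),cv2.resize(f[1][130:300,150:370],(400,348))]))
cv2.imwrite("pics/aw.png",f[2])
E
```

```text
[-0.62798138  0.28704447  0.5959966   1.67432591 -0.16951547  1.23197053
 -0.3950432 ] [0.5893572  0.03171039 0.50112637] [-2.61897221e+00 -1.73502378e+00 -4.71965304e-04] 67.04756863462461
```

View pics/a.png

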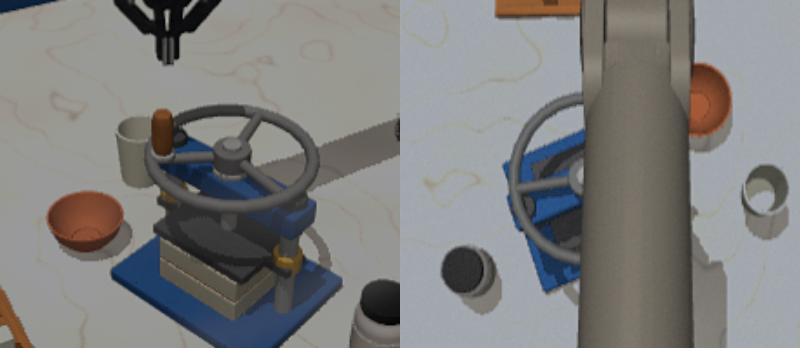

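View pics/aw.png

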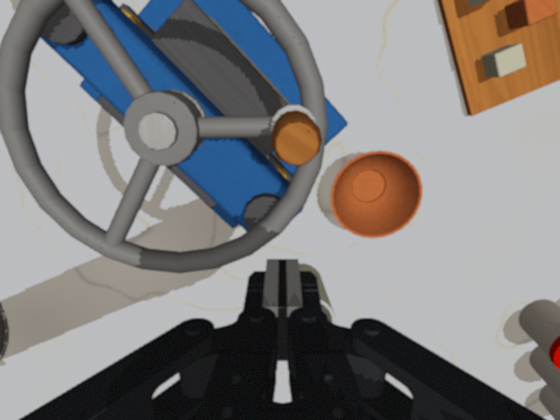

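Wrist view: nut at (157,131), handle top at (297,138), and the closed fingertips at (283,265) behind the handle on the clockwise side. I'll check the centre with the wrist rays.

```bash
python3 - <<'E'
from h import *
cw=camera_model("wrist");cs=camera_model("scene");ct=camera_model("top")
n=onz(cw,(157,131),.238);h=onz(cw,(297,137),.287);print(n,h,h-n,np.hypot(*(h-n)[:2]),np.degrees(np.arctan2(*(h-n)[[1,0]])))
print(tri(cw,(297,137),ct,(264,180.5)),tri(cw,(157,131),ct,(252,215.7)))
P=np.array([onz(cw,p,.222)[:2] for p in [(1,80),(60,237),(185,271),(300,200),(322,60),(20,180)]])
A=np.c_[2*P,np.ones(len(P))];x=np.linalg.lstsq(A,(P**2).sum(1),rcond=None)[0]
print("ring",x[:2],np.sqrt(x[2]+x[0]**2+x[1]**2))
print(proj(cw,np.array([.5894,.0317,.5011-.173])))
E
```

```text
[0.53710062 0.10719463 0.238     ] [0.61638315 0.07781755 0.287     ] [ 0.07928253 -0.02937707  0.049     ] 0.08455017151366956 -20.331507789491052
(array([0.61744093, 0.07197374, 0.26292989]), np.float64(0.005084539422881816)) (array([0.53618092, 0.10462983, 0.2343158 ]), np.float64(0.005184314468975932))
ring [0.53551757 0.10691518] 0.10767120612681078
[283.42618397 275.21389791]
```

Emit:
apply_moves([
  {"xyz": [0, 0, -0.01], "turn": 0},
  {"xyz": [0, 0, -0.01], "turn": 0},
  {"xyz": [0, 0, -0.01], "turn": 0},
  {"xyz": [0, 0, -0.01], "turn": 0},
  {"xyz": [0, 0, -0.01], "turn": 0},
  {"xyz": [0, 0, -0.01], "turn": 0},
  {"xyz": [0, 0, -0.01], "turn": 0},
  {"xyz": [0, 0, -0.009], "turn": 0},
])

```text
clock: 2.97
tcp_pos: [0.5889, 0.0343, 0.4204]
orientation: [-2.614, -1.743, 0.001]
contact_force: [-0.9, -0.5, -1.0]
grip_width: 0.0
```

```bash
python3 - <<'E'
from h import *
f=[grab_frame(n)[:,:,::-1] for n in("scene","wrist")]
cv2.imwrite("pics/b.png",np.hstack([cv2.resize(f[0][130:330,170:400],(400,348)),cv2.resize(f[1],(400,300))[:300,:][np.r_[0:300,[299]*48]]]))
c=np.array([.537,.104]);R=.0885
prev=np.round(c+R*np.array([np.cos(np.radians(-54)),np.sin(np.radians(-54))]),4)
for k in range(-52,325,4):
    p=np.round(c+R*np.array([np.cos(np.radians(k)),np.sin(np.radians(k))]),4)
    print(k,p,np.round(p-prev,4));prev=p
E
```

```text
-52 [0.5915 0.0343] [0.0025 0.0019]
-48 [0.5962 0.0382] [0.0047 0.0039]
-44 [0.6007 0.0425] [0.0045 0.0043]
-40 [0.6048 0.0471] [0.0041 0.0046]
-36 [0.6086 0.052 ] [0.0038 0.0049]
-32 [0.6121 0.0571] [0.0035 0.0051]
-28 [0.6151 0.0625] [0.003  0.0054]
-24 [0.6178 0.068 ] [0.0027 0.0055]
-20 [0.6202 0.0737] [0.0024 0.0057]
-16 [0.6221 0.0796] [0.0019 0.0059]
-12 [0.6236 0.0856] [0.0015 0.006 ]
-8 [0.6246 0.0917] [0.001  0.0061]
-4 [0.6253 0.0978] [0.0007 0.0061]
0 [0.6255 0.104 ] [0.0002 0.0062]
4 [0.6253 0.1102] [-0.0002  0.0062]
8 [0.6246 0.1163] [-0.0007  0.0061]
12 [0.6236 0.1224] [-0.001   0.0061]
16 [0.6221 0.1284] [-0.0015  0.006 ]
20 [0.6202 0.1343] [-0.0019  0.0059]
24 [0.6178 0.14  ] [-0.0024  0.0057]
28 [0.6151 0.1455] [-0.0027  0.0055]
32 [0.6121 0.1509] [-0.003   0.0054]
36 [0.6086 0.156 ] [-0.0035  0.0051]
40 [0.6048 0.1609] [-0.0038  0.0049]
44 [0.6007 0.1655] [-0.0041  0.0046]
48 [0.5962 0.1698] [-0.0045  0.0043]
52 [0.5915 0.1737] [-0.0047  0.0039]
56 [0.5865 0.1774] [-0.005   0.0037]
60 [0.5812 0.1806] [-0.0053  0.0032]
64 [0.5758 0.1835] [-0.0054  0.0029]
68 [0.5702
[... 1723 characters left out ...]
.0026]
252 [0.5097 0.0198] [ 0.0059 -0.0021]
256 [0.5156 0.0181] [ 0.0059 -0.0017]
260 [0.5216 0.0168] [ 0.006  -0.0013]
264 [0.5277 0.016 ] [ 0.0061 -0.0008]
268 [0.5339 0.0156] [ 0.0062 -0.0004]
272 [0.5401 0.0156] [0.0062 0.    ]
276 [0.5463 0.016 ] [0.0062 0.0004]
280 [0.5524 0.0168] [0.0061 0.0008]
284 [0.5584 0.0181] [0.006  0.0013]
288 [0.5643 0.0198] [0.0059 0.0017]
292 [0.5702 0.0219] [0.0059 0.0021]
296 [0.5758 0.0245] [0.0056 0.0026]
300 [0.5812 0.0274] [0.0054 0.0029]
304 [0.5865 0.0306] [0.0053 0.0032]
308 [0.5915 0.0343] [0.005  0.0037]
312 [0.5962 0.0382] [0.0047 0.0039]
316 [0.6007 0.0425] [0.0045 0.0043]
320 [0.6048 0.0471] [0.0041 0.0046]
324 [0.6086 0.052 ] [0.0038 0.0049]
```

View pics/b.png

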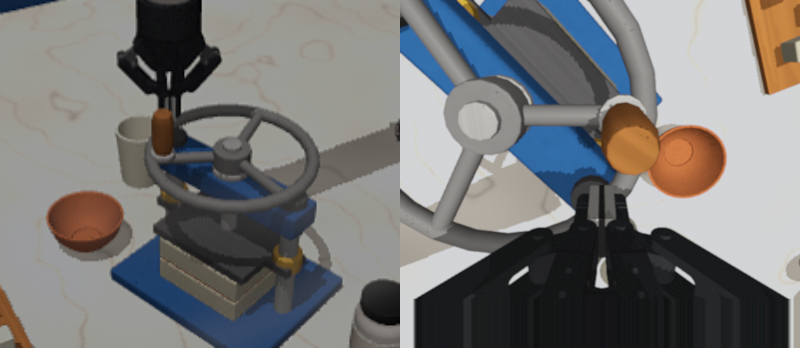

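Emit:
apply_moves([
  {"xyz": [0.003, 0.002, 0], "turn": 0},
  {"xyz": [0.003, 0.002, 0], "turn": 0},
  {"xyz": [0.003, 0.0023, 0], "turn": 0},
  {"xyz": [0.0027, 0.0023, 0], "turn": 0},
  {"xyz": [0.001, 0.0012, 0], "turn": 0},
  {"xyz": [0.001, 0.0011, 0], "turn": 0},
  {"xyz": [0.001, 0.0012, 0], "turn": 0},
  {"xyz": [0.001, 0.0011, 0], "turn": 0},
])

```text
clock: 3.73
tcp_pos: [0.6047, 0.0474, 0.4217]
orientation: [-2.614, -1.742, -0.0]
contact_force: [-0.7, 0.4, 0.1]
grip_width: -0.0002
```

```bash
python3 - <<'E'
from h import *
o=readout.get_obs();print(o["contact_force"],o["tcp_pos"])
f=grab_frame("wrist")[:,:,::-1];cv2.imwrite("pics/c.png",f)
E
```

```text
[-0.6584817   0.43201538  0.13957828] [0.60473807 0.04742202 0.42173142]
```

View pics/c.png

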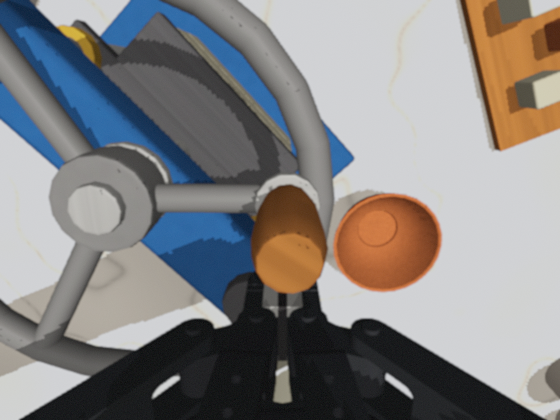

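The handle is centred just ahead of the fingertips at about (289,245), with no contact yet. I'll creep on until there is force.

Emit:
apply_moves([
  {"xyz": [0.001, 0.0012, 0], "turn": 0},
  {"xyz": [0.001, 0.0012, 0], "turn": 0},
  {"xyz": [0.0009, 0.0012, 0], "turn": 0},
  {"xyz": [0.0009, 0.0013, 0], "turn": 0},
])

```text
clock: 4.12
tcp_pos: [0.6081, 0.0516, 0.4216]
orientation: [-2.615, -1.741, 0.003]
contact_force: [-4.8, -2.3, 2.1]
grip_width: -0.0001
```

Emit:
apply_moves([
  {"xyz": [0.0018, 0.0025, 0], "turn": 0.035},
  {"xyz": [0.0017, 0.0026, 0], "turn": 0.035},
  {"xyz": [0.0015, 0.0027, 0], "turn": 0.035},
  {"xyz": [0.0015, 0.0027, 0], "turn": 0.035},
  {"xyz": [0.0013, 0.0027, 0], "turn": 0.035},
  {"xyz": [0.0014, 0.0028, 0], "turn": 0.035},
  {"xyz": [0.0012, 0.0028, 0], "turn": 0.035},
  {"xyz": [0.0012, 0.0029, 0], "turn": 0.035},
  {"xyz": [0.001, 0.0029, 0], "turn": 0.035},
  {"xyz": [0.0009, 0.003, 0], "turn": 0.035},
  {"xyz": [0.0008, 0.003, 0], "turn": 0.035},
  {"xyz": [0.0007, 0.003, 0], "turn": 0.035},
])

```text
clock: 5.12
tcp_pos: [0.6235, 0.085, 0.4217]
orientation: [2.192, 2.249, -0.002]
contact_force: [-1.9, -4.2, 1.5]
grip_width: -0.0001
```

```bash
python3 - <<'E'
from h import *
o=readout.get_obs();print(o["contact_force"],o["tcp_pos"],o["joints"])
f=grab_frame("wrist")[:,:,::-1];cv2.imwrite("pics/d.png",f)
E
```

```text
[-1.85042245 -4.20441382  1.48787797] [0.62352596 0.08498956 0.42174585] [-0.57383084  0.41101776  0.45857033  1.6762579  -0.19833057  1.10131246
 -0.03250712]
```

View pics/d.png

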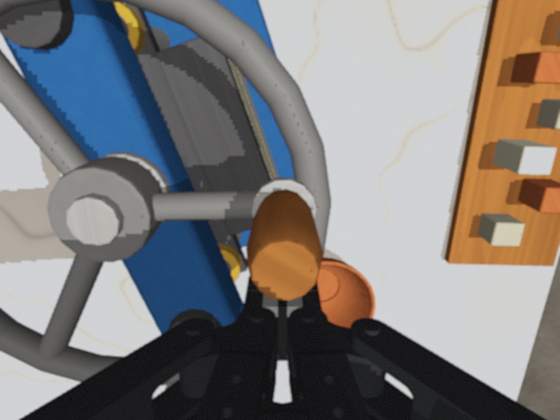

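The handle stays centred on the fingertips and the force is about 4 N. I'll go on at 4° per row.

Emit:
apply_moves([
  {"xyz": [0.001, 0.0061, 0], "turn": 0.07},
  {"xyz": [0.0007, 0.0061, 0], "turn": 0.07},
  {"xyz": [0.0002, 0.0062, 0], "turn": 0.07},
  {"xyz": [-0.0002, 0.0062, 0], "turn": 0.07},
  {"xyz": [-0.0007, 0.0061, 0], "turn": 0.07},
  {"xyz": [-0.001, 0.0061, 0], "turn": 0.07},
  {"xyz": [-0.0015, 0.006, 0], "turn": 0.07},
  {"xyz": [-0.0019, 0.0059, 0], "turn": 0.07},
  {"xyz": [-0.0024, 0.0057, 0], "turn": 0.07},
  {"xyz": [-0.0027, 0.0055, 0], "turn": 0.07},
  {"xyz": [-0.003, 0.0054, 0], "turn": 0.07},
  {"xyz": [-0.0035, 0.0051, 0], "turn": 0.07},
])

```text
clock: 6.17
tcp_pos: [0.6091, 0.1553, 0.4221]
orientation: [1.083, 2.946, -0.001]
contact_force: [2.0, -4.5, 0.5]
grip_width: -0.0003
```

Emit:
apply_moves([
  {"xyz": [-0.0038, 0.0049, 0], "turn": 0.07},
  {"xyz": [-0.0041, 0.0046, 0], "turn": 0.07},
  {"xyz": [-0.0045, 0.0043, 0], "turn": 0.07},
  {"xyz": [-0.0047, 0.0039, 0], "turn": 0.07},
  {"xyz": [-0.005, 0.0037, 0], "turn": 0.07},
  {"xyz": [-0.0053, 0.0032, 0], "turn": 0.07},
  {"xyz": [-0.0054, 0.0029, 0], "turn": 0.07},
  {"xyz": [-0.0056, 0.0026, 0], "turn": 0.07},
  {"xyz": [-0.0059, 0.0021, 0], "turn": 0.07},
  {"xyz": [-0.0059, 0.0017, 0], "turn": 0.07},
  {"xyz": [-0.006, 0.0013, 0], "turn": 0.07},
  {"xyz": [-0.0061, 0.0008, 0], "turn": 0.07},
])

```text
clock: 7.17
tcp_pos: [0.5471, 0.192, 0.4224]
orientation: [-0.213, 3.131, 0.001]
contact_force: [4.0, -3.3, 0.7]
grip_width: -0.0001
```

```bash
python3 - <<'E'
from h import *
o=readout.get_obs();print(o["contact_force"],o["tcp_pos"],o["joints"],np.degrees(2*np.arctan2(o["orientation"][1],o["orientation"][0]))%360)
f=grab_frame("wrist")[:,:,::-1];cv2.imwrite("pics/e.png",f)
E
```

```text
[ 4.02977816 -3.31542087  0.7465295 ] [0.54712737 0.19198416 0.42235092] [-0.50710966  0.30266771  0.07687851  1.7750596  -0.02506893  1.06112672
  1.28521429] 187.791144824278
```

View pics/e.png

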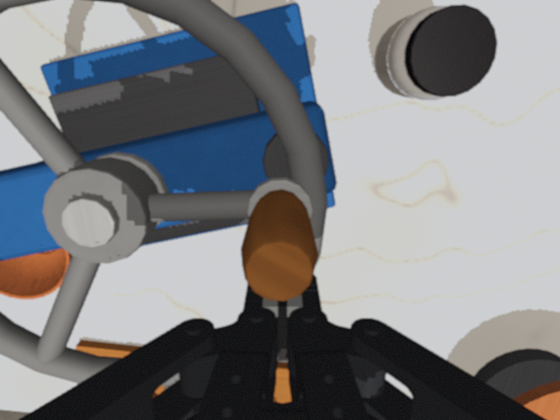

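Emit:
apply_moves([
  {"xyz": [-0.0062, 0.0004, 0], "turn": 0.07},
  {"xyz": [-0.0062, 0.0, 0], "turn": 0.07},
  {"xyz": [-0.0062, -0.0004, 0], "turn": 0.07},
  {"xyz": [-0.0061, -0.0008, 0], "turn": 0.07},
  {"xyz": [-0.006, -0.0013, 0], "turn": 0.07},
  {"xyz": [-0.0059, -0.0017, 0], "turn": 0.07},
  {"xyz": [-0.0059, -0.0021, 0], "turn": 0.07},
  {"xyz": [-0.0056, -0.0026, 0], "turn": 0.07},
  {"xyz": [-0.0054, -0.0029, 0], "turn": 0.07},
  {"xyz": [-0.0053, -0.0032, 0], "turn": 0.07},
  {"xyz": [-0.005, -0.0037, 0], "turn": 0.07},
  {"xyz": [-0.0047, -0.0039, 0], "turn": 0.07},
])

```text
clock: 8.22
tcp_pos: [0.4786, 0.1708, 0.4227]
orientation: [-1.47, 2.771, 0.001]
contact_force: [4.2, 1.4, 0.7]
grip_width: 0.0001
```

```bash
python3 - <<'E'
from h import *
o=readout.get_obs();print(o["contact_force"],o["tcp_pos"],o["joints"],np.degrees(2*np.arctan2(o["orientation"][1],o["orientation"][0]))%360)
E
```

```text
[4.19339729 1.35873684 0.67860965] [0.47860908 0.17081732 0.42270461] [-0.41373667  0.18536246 -0.0587947   1.92576259  0.01187574  1.0258712
  2.06882514] 235.90116998339
```

Emit:
apply_moves([
  {"xyz": [-0.0045, -0.0043, 0], "turn": 0.07},
  {"xyz": [-0.0041, -0.0046, 0], "turn": 0.07},
  {"xyz": [-0.0038, -0.0049, 0], "turn": 0.07},
  {"xyz": [-0.0035, -0.0051, 0], "turn": 0.07},
  {"xyz": [-0.003, -0.0054, 0], "turn": 0.07},
  {"xyz": [0, 0, 0], "turn": 0},
  {"xyz": [0.003, 0.0054, 0], "turn": 0},
  {"xyz": [0.0035, 0.0051, 0], "turn": 0},
  {"xyz": [0.0038, 0.0049, 0.01], "turn": 0},
  {"xyz": [0, 0, 0.02], "turn": 0},
  {"xyz": [0, 0, 0.025], "turn": 0},
  {"xyz": [0, 0, 0.02], "turn": 0},
])

```text
clock: 9.22
tcp_pos: [0.4695, 0.1621, 0.4985]
orientation: [-1.931, 2.478, 0.0]
contact_force: [0.4, -0.3, -0.1]
grip_width: -0.0004
```

Emit:
apply_moves([
  {"xyz": [0, 0, 0], "turn": -0.12},
  {"xyz": [0, 0, 0], "turn": -0.12},
  {"xyz": [0, 0, 0], "turn": -0.12},
  {"xyz": [0, 0, 0], "turn": -0.12},
  {"xyz": [0, 0, 0], "turn": -0.12},
  {"xyz": [0, 0, 0], "turn": -0.12},
  {"xyz": [0, 0, 0], "turn": -0.12},
  {"xyz": [0, 0, 0], "turn": -0.12},
  {"xyz": [0, 0, 0], "turn": -0.12},
  {"xyz": [0, 0, 0], "turn": -0.12},
  {"xyz": [0, 0, 0], "turn": -0.12},
  {"xyz": [0, 0, 0], "turn": -0.12},
])

```text
clock: 10.22
tcp_pos: [0.4694, 0.162, 0.4972]
orientation: [-0.192, -3.136, -0.0]
contact_force: [-0.9, 0.7, 0.9]
grip_width: -0.0001
```

Emit:
apply_moves([
  {"xyz": [0, 0, 0], "turn": -0.12},
  {"xyz": [0, 0, 0], "turn": -0.12},
  {"xyz": [0, 0, 0], "turn": -0.12},
  {"xyz": [0, 0, 0], "turn": -0.12},
  {"xyz": [0, 0, 0], "turn": -0.12},
  {"xyz": [0, 0, 0], "turn": -0.12},
  {"xyz": [0, 0, 0], "turn": -0.12},
  {"xyz": [0, 0, 0], "turn": -0.12},
  {"xyz": [0, 0, 0], "turn": -0.12},
  {"xyz": [0, 0, 0], "turn": -0.12},
  {"xyz": [0, 0, 0], "turn": -0.12},
  {"xyz": [0, 0, 0], "turn": -0.12},
])

```text
clock: 11.22
tcp_pos: [0.4694, 0.162, 0.4972]
orientation: [-2.212, -2.231, 0.0]
contact_force: [0.2, 0.6, -0.4]
grip_width: 0.0002
```

```bash
python3 - <<'E'
from h import *
o=readout.get_obs();print(o["contact_force"],o["tcp_pos"],o["joints"],np.degrees(2*np.arctan2(o["orientation"][1],o["orientation"][0]))%360)
f=[grab_frame(n)[:,:,::-1] for n in("scene","wrist")]
cv2.imwrite("pics/f.png",np.hstack([cv2.resize(f[0][130:330,170:400],(400,300)),cv2.resize(f[1],(400,300))]))
E
```

```text
[ 0.24871524  0.64288205 -0.41795033] [0.46942099 0.16202343 0.49721665] [-0.5342336   0.09632753  0.0826807   1.85597417 -0.0086729   1.189674
 -0.44034476] 90.47918132651324
```

View pics/f.png

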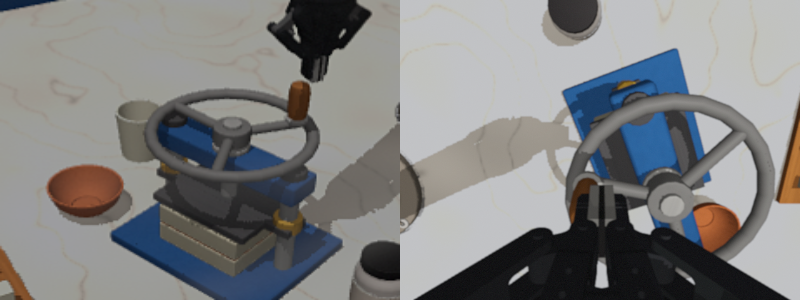

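Emit:
apply_moves([
  {"xyz": [0, 0, 0], "turn": -0.12},
  {"xyz": [0, 0, 0], "turn": -0.12},
  {"xyz": [0, 0, -0.012], "turn": 0},
  {"xyz": [0, 0, -0.012], "turn": 0},
  {"xyz": [0, 0, -0.012], "turn": 0},
  {"xyz": [0, 0, -0.012], "turn": 0},
  {"xyz": [0, 0, -0.012], "turn": 0},
  {"xyz": [0, 0, -0.012], "turn": 0},
  {"xyz": [0, 0, 0], "turn": 0},
  {"xyz": [-0.0019, -0.0024, 0], "turn": 0},
  {"xyz": [-0.0019, -0.0025, 0], "turn": 0},
  {"xyz": [-0.0018, -0.0025, 0], "turn": 0},
])

```text
clock: 12.32
tcp_pos: [0.4636, 0.1537, 0.4256]
orientation: [2.456, 1.959, 0.002]
contact_force: [0.4, -0.4, -0.9]
grip_width: -0.0002
```

Emit:
apply_moves([
  {"xyz": [-0.0009, -0.0013, 0], "turn": 0},
  {"xyz": [-0.0008, -0.0013, 0], "turn": 0},
  {"xyz": [-0.0008, -0.0013, 0], "turn": 0},
  {"xyz": [-0.0008, -0.0014, 0], "turn": 0},
  {"xyz": [-0.0007, -0.0014, 0], "turn": 0},
  {"xyz": [-0.0007, -0.0013, 0], "turn": 0},
])

```text
clock: 12.82
tcp_pos: [0.4589, 0.1459, 0.4249]
orientation: [-2.457, -1.958, -0.002]
contact_force: [2.1, 3.0, -2.0]
grip_width: 0.0003
```

```bash
python3 - <<'E'
from h import *
o=readout.get_obs();print(o["contact_force"],o["tcp_pos"],o["joints"],np.degrees(2*np.arctan2(o["orientation"][1],o["orientation"][0]))%360)
f=[grab_frame(n)[:,:,::-1] for n in("scene","wrist")]
cv2.imwrite("pics/g.png",np.hstack([cv2.resize(f[0][130:330,170:400],(400,300)),cv2.resize(f[1],(400,300))]))
E
```

```text
[ 2.06707874  3.02579706 -2.04995601] [0.4588885  0.14587193 0.424891  ] [-0.52784559  0.13277728  0.09975674  1.98631673 -0.01586321  1.02206448
 -0.64561282] 77.11353520426167
```

View pics/g.png

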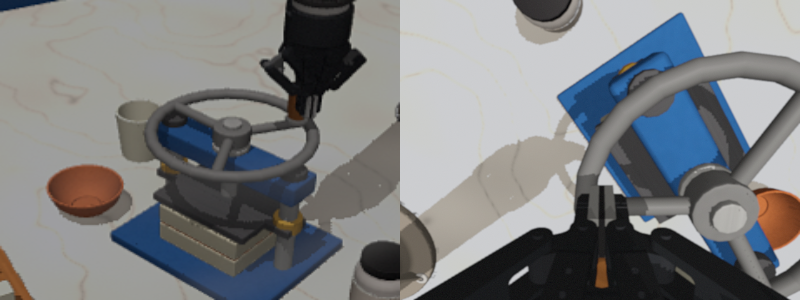

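Contact came again at the expected place, so the finger is symmetric about the tool axis. Now the second half.

Emit:
apply_moves([
  {"xyz": [-0.0027, -0.0055, 0], "turn": 0.07},
  {"xyz": [-0.0024, -0.0057, 0], "turn": 0.07},
  {"xyz": [-0.0019, -0.0059, 0], "turn": 0.07},
  {"xyz": [-0.0015, -0.006, 0], "turn": 0.07},
  {"xyz": [-0.001, -0.0061, 0], "turn": 0.07},
  {"xyz": [-0.0007, -0.0061, 0], "turn": 0.07},
  {"xyz": [-0.0002, -0.0062, 0], "turn": 0.07},
  {"xyz": [0.0002, -0.0062, 0], "turn": 0.07},
  {"xyz": [0.0007, -0.0061, 0], "turn": 0.07},
  {"xyz": [0.001, -0.0061, 0], "turn": 0.07},
  {"xyz": [0.0015, -0.006, 0], "turn": 0.07},
  {"xyz": [0.0019, -0.0059, 0], "turn": 0.07},
])

```text
clock: 13.92
tcp_pos: [0.4534, 0.0746, 0.425]
orientation: [-1.438, -2.792, -0.001]
contact_force: [-2.5, 2.9, 2.8]
grip_width: 0.0002
```

```bash
python3 - <<'E'
from h import *
o=readout.get_obs();print(o["contact_force"],o["tcp_pos"],o["joints"],np.degrees(2*np.arctan2(o["orientation"][1],o["orientation"][0]))%360)
f=[grab_frame(n)[:,:,::-1] for n in("scene","wrist")]
cv2.imwrite("pics/i.png",np.hstack([cv2.resize(f[0][130:330,170:400],(400,300)),cv2.resize(f[1],(400,300))]))
E
```

```text
[-2.48774198  2.93460873  2.83390709] [0.45341545 0.07456735 0.42503178] [-0.38779508  0.0940689   0.09584583  2.02998847 -0.01216888  1.0182676
  0.3335599 ] 125.497070575772
```

View pics/i.png

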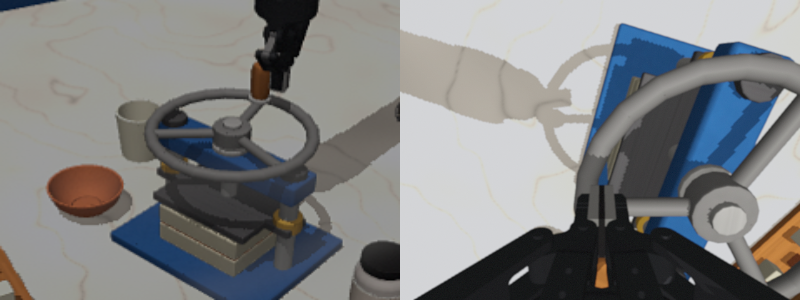

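Emit:
apply_moves([
  {"xyz": [0.0024, -0.0057, 0], "turn": 0.07},
  {"xyz": [0.0027, -0.0055, 0], "turn": 0.07},
  {"xyz": [0.003, -0.0054, 0], "turn": 0.07},
  {"xyz": [0.0035, -0.0051, 0], "turn": 0.07},
  {"xyz": [0.0038, -0.0049, 0], "turn": 0.07},
  {"xyz": [0.0041, -0.0046, 0], "turn": 0.07},
  {"xyz": [0.0045, -0.0043, 0], "turn": 0.07},
  {"xyz": [0.0047, -0.0039, 0], "turn": 0.07},
  {"xyz": [0.005, -0.0037, 0], "turn": 0.07},
  {"xyz": [0.0053, -0.0032, 0], "turn": 0.07},
  {"xyz": [0.0054, -0.0029, 0], "turn": 0.07},
  {"xyz": [0.0056, -0.0026, 0], "turn": 0.07},
])

```text
clock: 15.02
tcp_pos: [0.5031, 0.0219, 0.4243]
orientation: [-0.181, -3.133, 0.002]
contact_force: [-4.2, -0.8, 2.9]
grip_width: 0.0002
```

```bash
python3 - <<'E'
from h import *
o=readout.get_obs();print(o["contact_force"],o["tcp_pos"],o["joints"],np.degrees(2*np.arctan2(o["orientation"][1],o["orientation"][0]))%360)
f=[grab_frame(n)[:,:,::-1] for n in("scene","wrist")]
cv2.imwrite("pics/j.png",np.hstack([cv2.resize(f[0][130:330,170:400],(400,300)),cv2.resize(f[1],(400,300))]))
E
```

```text
[-4.24529883 -0.80277555  2.85220578] [0.50309287 0.02186886 0.42434223] [-0.24411715  0.17324532  0.08685171  1.93908266 -0.01703916  1.0332008
  1.30589778] 173.40450576045578
```

View pics/j.png

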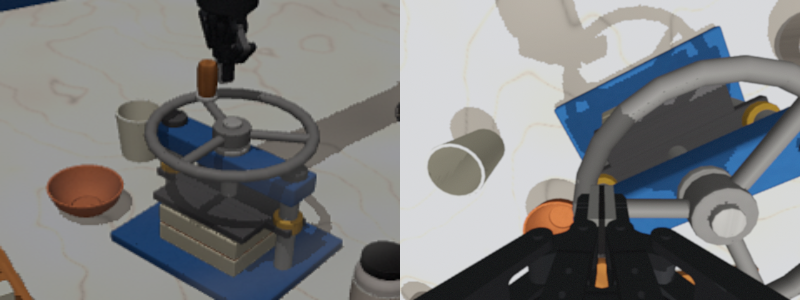

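Emit:
apply_moves([
  {"xyz": [0.0059, -0.0021, 0], "turn": 0.07},
  {"xyz": [0.0059, -0.0017, 0], "turn": 0.07},
  {"xyz": [0.006, -0.0013, 0], "turn": 0.07},
  {"xyz": [0.0061, -0.0008, 0], "turn": 0.07},
  {"xyz": [0.0062, -0.0004, 0], "turn": 0.07},
  {"xyz": [0.0062, 0.0, 0], "turn": 0.07},
  {"xyz": [0.0062, 0.0004, 0], "turn": 0.07},
  {"xyz": [0.0061, 0.0008, 0], "turn": 0.07},
  {"xyz": [0.006, 0.0013, 0], "turn": 0.07},
  {"xyz": [0.0059, 0.0017, 0], "turn": 0.07},
  {"xyz": [0.0059, 0.0021, 0], "turn": 0.07},
  {"xyz": [0.0056, 0.0026, 0], "turn": 0.07},
])

```text
clock: 16.12
tcp_pos: [0.5757, 0.0233, 0.4246]
orientation: [1.108, -2.938, 0.003]
contact_force: [-1.4, -5.7, 1.9]
grip_width: -0.0002
```

```bash
python3 - <<'E'
from h import *
o=readout.get_obs();p=o["tcp_pos"];print(o["contact_force"],p,o["joints"],np.degrees(2*np.arctan2(o["orientation"][1],o["orientation"][0]))%360,np.degrees(np.arctan2(p[1]-.104,p[0]-.537)))
E
```

```text
[-1.40111982 -5.72353624  1.89615027] [0.57565276 0.02327298 0.42464015] [-0.13783974  0.29711973 -0.01424466  1.77421694  0.00762346  1.07146224
  2.13724372] 221.34260220196467 -64.41451919991027
```

Emit:
apply_moves([
  {"xyz": [0.0027, 0.0014, 0], "turn": 0.035},
  {"xyz": [0.0027, 0.0015, 0], "turn": 0.035},
  {"xyz": [0.0027, 0.0016, 0], "turn": 0.035},
  {"xyz": [0.0026, 0.0016, 0], "turn": 0.035},
  {"xyz": [0.0025, 0.0018, 0], "turn": 0.035},
  {"xyz": [0.0025, 0.0019, 0], "turn": 0.035},
  {"xyz": [0.0024, 0.0019, 0], "turn": 0.035},
  {"xyz": [0.0023, 0.002, 0], "turn": 0.035},
  {"xyz": [0.0023, 0.0021, 0], "turn": 0.035},
  {"xyz": [0.0022, 0.0022, 0], "turn": 0.035},
  {"xyz": [0.0021, 0.0023, 0], "turn": 0.035},
  {"xyz": [0.002, 0.0023, 0], "turn": 0.035},
])

```text
clock: 17.12
tcp_pos: [0.605, 0.0456, 0.4248]
orientation: [1.694, -2.645, 0.005]
contact_force: [1.8, -4.8, 1.0]
grip_width: 0.0002
```

```bash
python3 - <<'E'
from h import *
o=readout.get_obs();p=o["tcp_pos"];print(o["contact_force"],p,np.degrees(np.arctan2(p[1]-.104,p[0]-.537)))
s=grab_frame("scene")[:,:,::-1];cv2.imwrite("pics/k.png",s)
x0,y0,x1,y1=235,180,285,228
def m(im):
    mk=cv2.inRange(cv2.cvtColor(np.ascontiguousarray(im),cv2.COLOR_BGR2HSV)[y0:y1,x0:x1],(3,110,40),(18,255,255))
    c=max(cv2.findContours(mk,0,1)[0],key=cv2.contourArea)[:,0]+[x0,y0];return cv2.boundingRect(c)
print(m(cv2.imread("pics/scene0.png")),m(s))
cv2.imwrite("pics/k2.png",np.hstack([cv2.resize(x[150:300,190:340],(400,400)) for x in(cv2.imread("pics/scene0.png"),s)]))
E
```

```text
[ 1.7954697  -4.83032229  1.02455733] [0.60504934 0.04563942 0.42483082] -40.61710182119639
(257, 193, 13, 26) (257, 189, 13, 28)
```

View pics/k2.png

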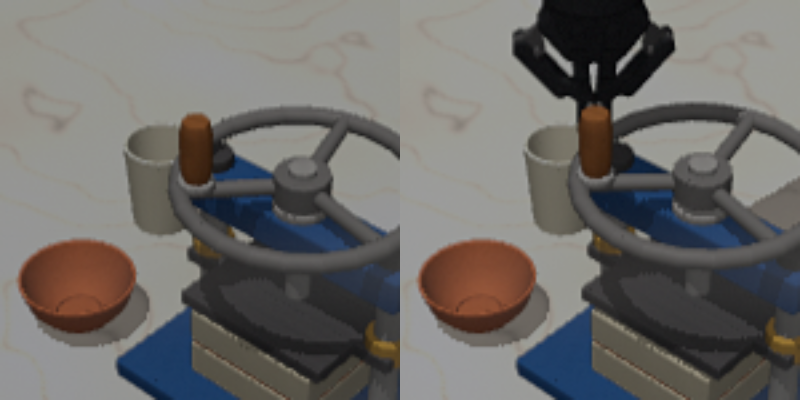

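The handle is within a few mm of its start, nearly at the same pixel apart from the 4 mm lift. One small last nudge, then back off, lift and leave.

Emit:
apply_moves([
  {"xyz": [0.001, 0.0012, 0], "turn": 0},
  {"xyz": [0.001, 0.0012, 0], "turn": 0},
  {"xyz": [0, 0, 0], "turn": 0},
  {"xyz": [-0.003, -0.003, 0], "turn": 0},
  {"xyz": [-0.005, -0.005, 0], "turn": 0},
  {"xyz": [-0.005, -0.004, 0], "turn": 0},
  {"xyz": [0, 0, 0.02], "turn": 0},
  {"xyz": [0, 0, 0.03], "turn": 0},
  {"xyz": [0, 0, 0.03], "turn": 0},
  {"xyz": [-0.01, -0.03, 0.01], "turn": 0},
  {"xyz": [-0.01, -0.03, 0], "turn": 0},
  {"xyz": [-0.01, -0.03, 0], "turn": 0},
])

```text
clock: 18.17
tcp_pos: [0.5628, -0.0526, 0.5159]
orientation: [-1.702, 2.638, -0.001]
contact_force: [0.0, -1.1, -0.2]
grip_width: -0.0002
```

Emit:
apply_moves([
  {"xyz": [-0.01, -0.035, 0], "turn": -0.1},
  {"xyz": [-0.01, -0.035, 0], "turn": -0.1},
  {"xyz": [-0.01, -0.035, 0], "turn": -0.1},
  {"xyz": [-0.01, -0.035, 0], "turn": -0.1},
  {"xyz": [-0.01, -0.035, 0], "turn": -0.1},
  {"xyz": [-0.01, -0.035, 0], "turn": -0.1},
  {"xyz": [-0.01, -0.035, 0], "turn": -0.1},
  {"xyz": [0, -0.035, 0], "turn": -0.1},
  {"xyz": [0, -0.035, 0], "turn": -0.1},
  {"xyz": [0, 0, 0], "turn": 0},
  {"xyz": [0, 0, 0], "turn": 0},
  {"xyz": [0, 0, 0], "turn": 0},
])

```text
clock: 19.17
tcp_pos: [0.4937, -0.3664, 0.5144]
orientation: [-0.385, 3.118, 0.002]
contact_force: [-0.3, 0.9, -0.5]
grip_width: -0.0
```

```bash
python3 - <<'E'
from h import *
o=readout.get_obs();print(o["contact_force"],o["tcp_pos"],o["clock"])
s=grab_frame("scene")[:,:,::-1];t=grab_frame("top")[:,:,::-1]
def m(im,b):
    x0,y0,x1,y1=b
    mk=cv2.inRange(cv2.cvtColor(np.ascontiguousarray(im),cv2.COLOR_BGR2HSV)[y0:y1,x0:x1],(3,110,40),(18,255,255))
    c=max(cv2.findContours(mk,0,1)[0],key=cv2.contourArea)[:,0]+[x0,y0];return cv2.boundingRect(c)
s0=cv2.imread("pics/scene0.png");t0=cv2.imread("pics/top0.png")
for a in(s0,s):print(m(a,(235,180,285,228)))
for a in(t0,t):print(m(a,(250,165,285,205)))
cv2.imwrite("pics/l.png",np.hstack([cv2.resize(x[140:300,150:380],(400,278)) for x in(t0,t)]))
E
```

```text
[-0.34258378  0.89446565 -0.47322746] [ 0.49369994 -0.36636593  0.51439191] 19.1667
(257, 193, 13, 26)
(257, 192, 13, 26)
(259, 177, 10, 12)
(259, 176, 10, 12)
```

View pics/l.png

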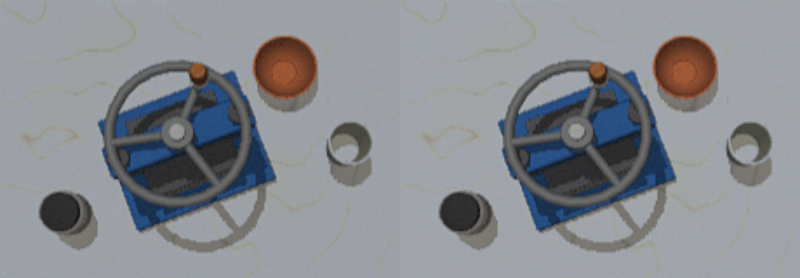

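The before and after top views match: the handle is within 1 px of its start in both cameras, and the bowl, beaker and jar have not moved. I'm handing in.

```bash
python3 -c "
from bench import r
print(r.hand_in())"
```

```text
the job is handed in; nothing more can be done
None
```

I pushed the wheel one full turn counter-clockwise by its handle and handed the job in at about 19 s. I used the flat side of the closed fingertips. At half way I lifted once and turned the tool half round, to stay inside the last joint's range.

- **Force:** readings at the end of each move were about 4–6 N. I saw no sign of touching the rim, spokes or hub.
- **Handle:** its image is within 1 px of the start in both the top and scene cameras (about 2–3 mm). The shift is in the direction expected from the 4 mm lift.
- **Beaker, jar and bowl:** they look unmoved in the before and after top views. I compared those by eye rather than measuring them.
- **Arm:** it stands clear at (0.49, -0.37, 0.51), with the force back to noise level.
- **Disagreement:** the wrist camera put the wheel axis about 4 mm further along y than the other two cameras. I used a middle value, and both contacts came where that predicted.
- **Not known:** hand-in reports no verdict, and I could not read the wheel angle directly.

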